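# Build the test-sieve column on the shaker

## Robot

A 6-joint arm with a two-finger parallel gripper is mounted at the origin on the work surface. World frame = base frame: x ahead of the robot, y to its left, z up, the work surface at z = 0. Lengths are in m, angles in rad, forces in N, time in s.
With the tool pointing down it reaches from about 0.425 to 0.95 m from the base axis. Payload 3.5 kg.
Tool frame: the origin (TCP) lies on the centre line of the jaws, within the pads' length; the fingertips stand 19 mm ahead of it and the grasp point (between the pads) is the TCP; z points along the fingers, y is the line along which they close (so a half turn about z gives the same grasp; the last joint's range is limited). The gripper opens to 85 mm and grips with 20 to 120 N. Pads are 22 mm wide; open, the fingers measure 114 mm over their backs; the gripper's body (76 mm by 85 mm) begins 54 mm behind the grasp point. The pads swing forward as they close: fully open they stand 13 mm farther back than shut.
Start: joints at [0.967, 0.286, 1.577, -0, 1.279, -0.15], TCP at [0.296, 0.607, 0.25] pointing down, gripper open.
Joint ranges: [-2.77, 2.77], [-0.9, 2.22], [0.21, 2.48], [-1.53, 4.67], [0.24, 2.81], [-2.84, 2.84]. Speed limits (rad/s): [2.79, 2.79, 3.14, 3.14, 3.14, 3.14].

## Interface

Orientations are given as a unit quaternion [x, y, z, w].
In Python, from plant import status, cams, ctrl gives the robot as it stands.
- The arm moves only by the shell command python3 -m inch 'ROWS' [FORCE]. ROWS is JSON, a list of rows, each a list of 3 entries, a list of its own where there are three numbers: the opening, from -1 (shut) to 1 (fully open), then the shift along the tool's x, y, z in cm, then the turn about the tool's z in rad. In form: [[jaw, [dx, dy, dz], twist], ...]. A call has 1 to 20 rows; each row is the pose to reach, as a shift and turn from the pose commanded when the call began, along the tool's axes at that moment; what a row does not reach only later rows make up. A row lasts 1/10 s, in which the tool goes at most 50 mm and 8.59 degrees, less where a joint would pass 70% of its speed; a pose out of reach is approached as far as the arm can. A call with a gripper value outside its range is refused whole. The fingers move at their own pace and stop on an object; FORCE is the grip in N (left out, the last holds). Time passes only in rows, so rows that repeat a pose let the fingers close. It gives the time, the measured TCP pose, the force and the opening at its end, in the units of the state.
- status.get_state(): the state, without advancing time (a new reading comes with each control period).
- cams.read_camera(name): name is "side" or "top"; returns the picture (384x512x3 uint8, blue, green, red); there is no depth.
- cams.calibration(name): a dict with "camera_matrix" (3x3 intrinsics, pixels), "cam_to_world" (4x4, takes a point from camera to world coordinates). Camera axes: x right, y down, z forward; pixel columns grow to the right and rows downward; lengths in m; the calibration is good to about 2 mm. A picture is of the moment at which its call begins. calibration takes no time and is no camera call.
- ctrl.sign_off(): hands the job in, once; it reports no verdict.
The state is a dict: "time": time; "qpos": joint angles; "dq": joint speeds; "joint_efforts": joint torques, N m; "eef_pos": TCP position; "tcp_rot": TCP orientation; "contact_force": force on the tool from outside, world axes, zero at the start; "wrist_torque": the same for the moment, N m; "opening": opening from 0.0 (shut) to 1.0 (fully open).
Only numpy, scipy, OpenCV 4.12 (cv2) and the standard library are available. Lean on these libraries where they do the work, as an engineer would, in place of code of your own. Each camera call takes 0.05 s, during which the arm holds its last target. There are 200 camera calls.

## Task

Build the sieve column on the shaker, one piece at a time from the bottom up: the bare steel pan down in the shaker's green-collared seat, then the blue (fine), the yellow (medium) and the red (coarse) sieve, each nested fully home in the one below, and the white lid on top. Never tip a piece over, and leave the beaker, the flask and the bottle standing where they are.

Things in the scene. Friction and masses are not known exactly. Their poses are not given: they have to be found in the camera images.
- pan_center (a point): receiving pan: bare steel cup with a solid floor, 60 mm outside, 38 mm tall, its bottom edge bevelled over 6 mm to 50 mm at the foot; open top, bore 53 mm, 31 mm deep. 0.16 kg. Point: its centre, on the axis 19 mm above the foot; z up. Grip the wall across its 60 mm, in the upper half, so that the fingers clear the seat's collar.
- fine_center (a point): blue sieve (fine mesh, 13 wires across), 60 mm outside, 40 mm tall. Its blue wall spans 8 to 40 mm above the foot; below is a spigot 49 mm wide tapering to 41 at the foot. Open top: bore 53 mm, 30 deep. Nested, the spigot is in the bore below and the wall rests on the rim below (foot 8 mm under that rim). 0.12 kg. Point: centre, on the axis 20 mm above the foot; z up. Grip the wall's upper half.
- medium_center (a point): yellow sieve (medium mesh, 7 wires across), 60 mm outside, 40 mm tall. Its yellow wall spans 8 to 40 mm above the foot; below is a spigot 49 mm wide tapering to 41 at the foot. Open top: bore 53 mm, 30 deep. Nested, the spigot is in the bore below and the wall rests on the rim below (foot 8 mm under that rim). 0.12 kg. Point: centre, on the axis 20 mm above the foot; z up. Grip the wall's upper half.
- coarse_center (a point): red sieve (coarse mesh, 4 wires across), 60 mm outside, 40 mm tall. Its red wall spans 8 to 40 mm above the foot; below is a spigot 49 mm wide tapering to 41 at the foot. Open top: bore 53 mm, 30 deep. Nested, the spigot is in the bore below and the wall rests on the rim below (foot 8 mm under that rim). 0.12 kg. Point: centre, on the axis 20 mm above the foot; z up. Grip the wall's upper half.
- lid_knob (a point): lid: white disc 60 mm across, 6 mm thick, over a spigot like the sieves' (8 mm tall, 49 mm tapering to 41 mm), with an upright black round knob 18 mm across and 32 mm tall; 46 mm tall overall. 0.10 kg. Point: on the axis in the knob, 10 mm below its top, 36 mm above the foot, 22 mm above the disc's upper face; z up. Grip the knob.
- seat (a point): seat of the sieve shaker: white square machine, fixed, 150 x 150 mm, with a round aluminium plate on top carrying a green collar of bore 67 mm, 77 mm outside and 8 mm tall, open in the middle. The point is the centre of the seat's floor (the plate), 55 mm above the bench; z is up. The shaker may stand left or right.
- balance: open bench balance, fixed, not part of the job: white 160 x 150 mm body with a round steel weighing plate, 57 mm tall in all; origin at the centre of its underside. It stands on the side opposite the shaker.
- beaker_center (a point): small brown (amber) glass beaker, a bystander among the sieves, 50 mm across, 58 mm tall; the point is its centre, half-way up.
- flask: conical glass flask, a bystander, 64 mm across the foot, 105 mm tall; origin at the centre of its underside.
- bottle: white plastic bottle with a blue cap, a bystander, 50 mm across, 95 mm tall; origin at the centre of its underside.

How it is judged:
On the way, in this order (a step that is already met when the one before it is completed fails the run):
1. the pan sits in the shaker's seat (horizontal distance between pan_center and seat below 0.007 m and z of pan_center in the frame of seat between 0.016 and 0.022 m and angle between pan_center's own z axis and vertical below 0.08 rad), for 0.2 s.
2. the blue sieve is nested in the pan (horizontal distance between fine_center and pan_center below 0.005 m and z of fine_center in the frame of pan_center between 0.028 and 0.034 m and angle between fine_center's own z axis and vertical below 0.08 rad), for 0.2 s.
3. the yellow sieve is nested in the blue one (horizontal distance between medium_center and fine_center below 0.005 m and z of medium_center in the frame of fine_center between 0.029 and 0.035 m and angle between medium_center's own z axis and vertical below 0.08 rad), for 0.2 s.
4. the red sieve is nested in the yellow one (horizontal distance between coarse_center and medium_center below 0.005 m and z of coarse_center in the frame of medium_center between 0.029 and 0.035 m and angle between coarse_center's own z axis and vertical below 0.08 rad), for 0.2 s.
5. the lid is nested in the red sieve (horizontal distance between lid_knob and coarse_center below 0.005 m and z of lid_knob in the frame of coarse_center between 0.045 and 0.051 m and angle between lid_knob's own z axis and vertical below 0.08 rad), for 0.2 s.
At the end, for the whole second after the job is handed in: The pan stands upright on the floor of the shaker's seat within 7 mm of its centre; blue sieve in the pan, yellow in blue, red in yellow, lid in red, each within 5 mm of the axis of the piece below, within 3 mm of its fully nested height, and upright within 0.08 rad; all released and at rest (all of step 1 and all of step 2 and all of step 3 and all of step 4 and all of step 5 and linear speed of each of pan, fine, medium, coarse, lid below 0.02 m/s); the robot touches nothing.
It fails at once if the beaker is moved by more than 25 mm or tipped (distance of beaker_center from where it was at the start of the episode above 0.025 m or angle between beaker_center's own z axis and vertical above 0.4 rad).
It fails at once if the flask is moved by more than 25 mm or tipped (distance of flask from where it was at the start of the episode above 0.025 m or angle between flask's own z axis and vertical above 0.4 rad).
It fails at once if the bottle is moved by more than 25 mm or tipped (distance of bottle from where it was at the start of the episode above 0.025 m or angle between bottle's own z axis and vertical above 0.4 rad).
It fails at once if a piece of the sieve set is tipped over (more than 0.7 rad) (angle between any of pan_center, fine_center, medium_center, coarse_center, lid_knob's own z axis and vertical above 0.7 rad).
It also fails if it takes over 128 s, if anything falls off the work surface, if the arm or the gripper's body presses on something with over 40 N, if the wrist force passes 120 N, or if a joint passes its speed limit or range.

## Working session

There is one attempt and no reset: what is moved stays moved. The work goes in short steps, Python scripts to look and compute and a shell command to move; the robot and the scene stay as the last step left them, time stands still between calls to the robot, and variables do not carry over. Pictures are saved under pics/ and viewed, on a budget of 14 in all, crops included, one or two more only if the job needs it, and the job is handed in when it is done.

```bash
ls; mkdir -p pics; python3 - <<'E'
from plant import status,cams
import cv2
print(status.get_state())
for n in("top","side"):
    c=cams.calibration(n);print(n,c["camera_matrix"],c["cam_to_world"])
    cv2.imwrite(f"pics/{n}0.png",cv2.resize(cams.read_camera(n),(800,600),interpolation=cv2.INTER_CUBIC))
E
```

```text
pics
{'time': 0.0, 'qpos': array([ 9.67007168e-01,  2.87188178e-01,  1.57816868e+00, -4.06064045e-05,
        1.27859327e+00, -1.50014737e-01]), 'dq': array([-0.00191049,  0.00068653, -0.00096856, -0.00188946,  0.00135102,
        0.00036696]), 'joint_efforts': array([-1.79513136e-04, -4.05970967e+01, -2.92632186e+01, -1.29685068e-04,
        5.83795234e-03, -1.54205941e-05]), 'eef_pos': array([0.29553455, 0.60618695, 0.24893662]), 'tcp_rot': array([ 2.24939729e-01,  9.74371966e-01, -1.10315123e-03, -4.15751826e-04]), 'contact_force': array([0.4164603 , 0.06620557, 0.26640114]), 'wrist_torque': array([ 0.02168958, -0.03378289, -0.01421681]), 'opening': 0.9987665969843952}
top [[448.70234068   0.         252.42609281]
 [  0.         448.70234068 189.62115495]
 [  0.           0.           1.        ]] [[ 0.0276271  -0.9976297   0.06302156  0.52524342]
 [-0.99961494 -0.0274087   0.00432745  0.0103106 ]
 [-0.00258985 -0.06311684 -0.99800278  1.09864577]
 [ 0.          0.          0.          1.        ]]
side [[448.60777668   0.         251.25603088]
 [  0.         448.60777668 200.30111704]
 [  0.           0.           1.        ]] [[ 0.75696443 -0.32593544  0.56636643 -0.07937409]
 [-0.65316484 -0.3515216   0.67067746 -0.80817554]
 [-0.01950752 -0.87760962 -0.47897892  0.66227324]
 [ 0.          0.          0.          1.        ]]
```

View pics/top0.png

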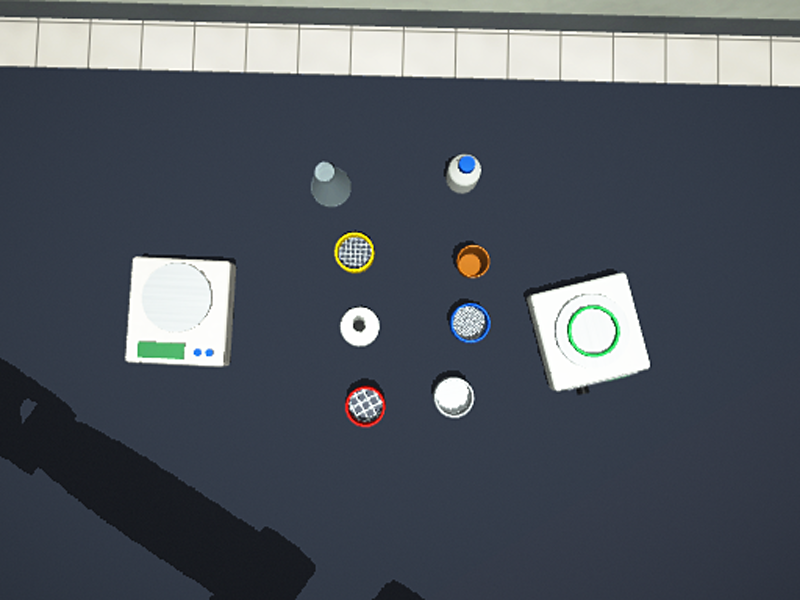

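View pics/side0.png

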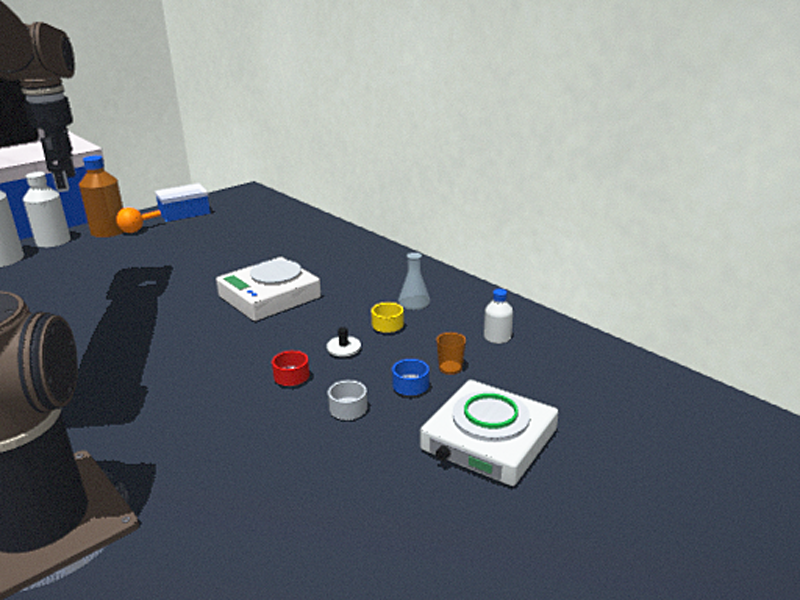

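The top view shows the pan at (454,397), blue at (470,322), yellow at (355,252), red at (365,406), the lid at (360,326), the seat at (593,331) and the beaker at (473,261). The flask is at (330,190) and the bottle at (464,175). Next I'll measure the rims more precisely.

```bash
cat > h.py <<'E'
import numpy as np,cv2
from plant import status,cams
from scipy.spatial.transform import Rotation as R
def ray(n,uv,z):
    c=cams.calibration(n);K=c["camera_matrix"];T=c["cam_to_world"]
    d=T[:3,:3]@np.linalg.solve(K,[uv[0],uv[1],1.]);o=T[:3,3]
    return (o+d*(z-o[2])/d[2])
def proj(n,p):
    c=cams.calibration(n);T=c["cam_to_world"]
    q=c["camera_matrix"]@(T[:3,:3].T@(np.atleast_2d(p)-T[:3,3]).T);return (q[:2]/q[2]).T
def to_tool(xy,z):
    s=status.get_state();return R.from_quat(s["tcp_rot"]).inv().apply(np.array([*xy,z])-s["eef_pos"])*100
def crop(im,x0,y0,w,h,k,f):
    cv2.imwrite(f,cv2.resize(im[y0:y0+h,x0:x0+w],None,fx=k,fy=k,interpolation=cv2.INTER_CUBIC))
def ring(n,xy,z,r,m=48):
    a=np.linspace(0,2*np.pi,m);return proj(n,np.c_[xy[0]+r*np.cos(a),xy[1]+r*np.sin(a),np.full(m,z)])
E
python3 - <<'E'
from h import *
im=cams.read_camera("top");np.save("top0.npy",im)
hsv=cv2.cvtColor(im,cv2.COLOR_BGR2HSV)
def fit(lo,hi,box,z,nm):
    x0,y0,x1,y1=box
    m=np.zeros(im.shape[:2],np.uint8)
    m[y0:y1,x0:x1]=cv2.inRange(hsv,lo,hi)[y0:y1,x0:x1]
    c=max(cv2.findContours(m,0,cv2.CHAIN_APPROX_NONE)[0],key=len)
    e=cv2.minEnclosingCircle(c);h=cv2.convexHull(c)
    el=cv2.fitEllipse(c)
    print(nm,np.round(e,2) if 0 else e,el,ray("top",e[0],z)[:2],ray("top",el[0],z)[:2])
k=.64
B=lambda x,y,r=20:(int(x*k-r),int(y*k-r),int(x*k+r),int(y*k+r))
fit((100,120,60),(130,255,255),B(470,322),.04,"blue")
fit((20,120,80),(35,255,255),B(355,252),.04,"yel")
fit((0,120,60),(8,255,255),B(365,406),.04,"red")
fit((50,100,60),(85,255,255),B(593,331,25),.063,"seat")
fit((0,0,110),(180,80,255),B(454,397),.038,"pan")
fit((0,0,110),(180,80,255),B(360,326),.014,"lid")
fit((5,120,60),(18,255,255),B(473,261),.058,"beaker")
crop(im,205,100,225,175,3.5,"pics/c1.png")
E
```

```text
blue ((300.3333435058594, 206.3333282470703), 13.186785697937012) ((300.43829345703125, 206.42958068847656), (25.350460052490234, 25.577070236206055), 75.68328094482422) [ 0.555728   -0.09910638] [ 0.555508   -0.09935841]
yel ((226.5355682373047, 161.3300323486328), 13.340903282165527) ((226.52659606933594, 161.23663330078125), (24.723670959472656, 25.79184341430664), 149.16061401367188) [0.65767507 0.07819851] [0.65789744 0.07822678]
red ((233.30702209472656, 259.4824523925781), 13.051033973693848) ((233.3870391845703, 259.5302734375), (24.61684799194336, 25.49399757385254), 34.36448287963867) [0.42703626 0.05511944] [0.42693044 0.05492878]
seat ((379.4513854980469, 211.55555725097656), 16.831327438354492) ((379.4595947265625, 211.45205688476562), (31.83932113647461, 33.02766799926758), 107.5811996459961) [ 0.54806314 -0.27914113] [ 0.54830189 -0.2791577 ]
pan ((290.1188049316406, 254.24752807617188), 13.074007987976074) ((290.2066650390625, 254.22335815429688), (24.957237243652344, 25.34206199645996), 157.45639038085938) [ 0.44274943 -0.07770707] [ 0.44281147 -0.07791187]
lid ((229.7573699951172, 208.644775390625), 12.773759841918945) ((229.82664489746094, 208.7409210205078), (24.44036293029785, 24.633304595947266), 20.947908401489258) [0.54619742 0.06848795] [0.54597002 0.06831347]
beaker ((302.2203369140625, 166.96609497070312), 10.968414306640625) ((302.3291015625, 166.7858428955078), (20.384641647338867, 21.00920867919922), 66.96449279785156) [ 0.64703123 -0.09972478] [ 0.64746037 -0.0999694 ]
```

View pics/c1.png

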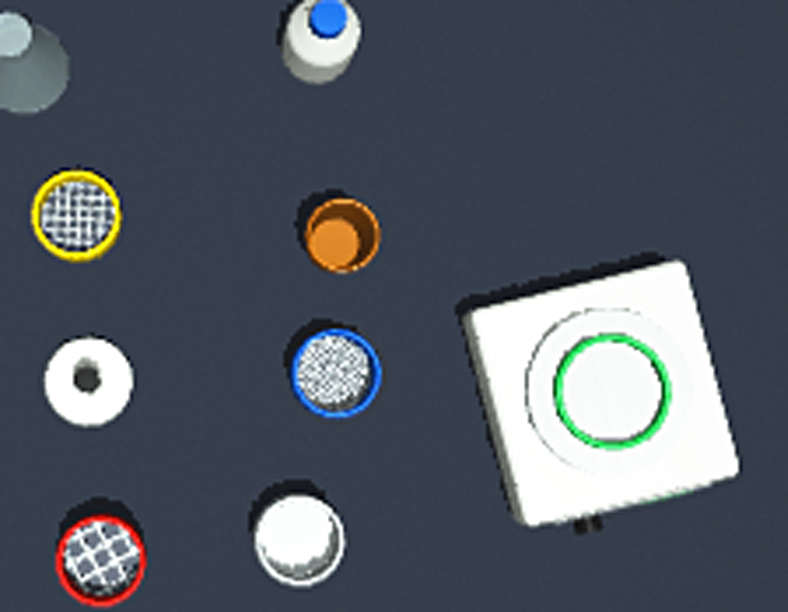

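The crop confirms the fits: every rim is clean, and the red, yellow and blue meshes are coarse, medium and fine. In it the pan is at (299,540) and the seat at (612,391). With the present tool yaw, the finger clearance is fine everywhere, so I'll keep the yaw fixed.

```bash
cat >> h.py <<'E'
P=dict(pan=(.4428,-.0778),blue=(.5556,-.0992),yel=(.6578,.0782),red=(.427,.055),lid=(.5461,.0684),seat=(.5482,-.2791))
E
python3 - <<'E'
from h import *
s=status.get_state();print(R.from_quat(s["tcp_rot"]).as_matrix().round(4))
for z in(.15,.03):print(to_tool(P["pan"],z).round(2))
E
```

```text
[[-8.988e-01  4.384e-01 -1.000e-03]
 [ 4.384e-01  8.988e-01 -1.500e-03]
 [ 3.000e-04 -1.800e-03 -1.000e+00]]
[-43.22 -55.02  10.01]
[-43.22 -54.99  22.01]
```

```bash
python3 -m inch '[[1,[-43.2,-55,10],0],[1,[-43.2,-55,10],0],[1,[-43.2,-55,10],0],[1,[-43.2,-55,10],0],[1,[-43.2,-55,10],0],[1,[-43.2,-55,10],0],[1,[-43.2,-55,10],0],[1,[-43.2,-55,10],0],[1,[-43.2,-55,10],0],[1,[-43.2,-55,10],0],[1,[-43.2,-55,10],0],[1,[-43.2,-55,10],0],[1,[-43.2,-55,10],0],[1,[-43.2,-55,10],0],[1,[-43.2,-55,10],0],[1,[-43.2,-55,10],0],[1,[-43.2,-55,10],0],[1,[-43.2,-55,10],0]]' 40
python3 - <<'E'
from h import *
print(to_tool(P["pan"],.03).round(2))
E
```

```text
time: 1.95
eef_pos: [0.4428, -0.0756, 0.1503]
tcp_rot: [0.224, 0.975, 0.0, -0.0]
contact_force: [0.8, 0.2, -0.2]
opening: 0.998
[-0.1  -0.2  12.03]
```

```bash
python3 -m inch '[[1,[0,0,5],0],[1,[0,0,9],0],[1,[0,0,12],0],[1,[0,0,12],0],[1,[0,0,12],0],[0.2,[0,0,12],0],[0.2,[0,0,12],0],[0.2,[0,0,12],0],[0.2,[0,0,12],0],[0.2,[0,0,12],0],[0.2,[0,0,12],0]]' 40
python3 - <<'E'
from h import *
print(to_tool(P["pan"],.03).round(2))
im=cams.read_camera("side");crop(im,180,190,140,110,5,"pics/g1.png")
E
```

```text
time: 3.05
eef_pos: [0.445, -0.0776, 0.0328]
tcp_rot: [0.225, 0.974, -0.0, 0.002]
contact_force: [-0.3, 1.3, 6.6]
opening: 0.678
[ 0.19 -0.12  0.28]
```

View pics/g1.png

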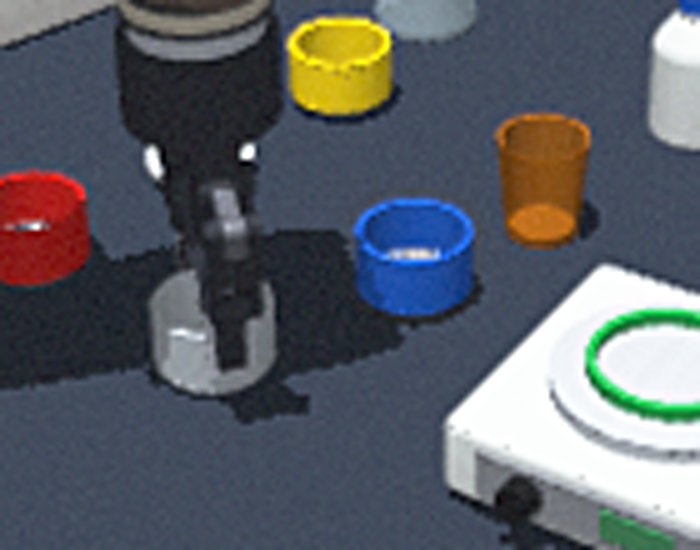

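The fingers straddle the pan in the crop (pan at (212,330)), and they stopped on it at opening 0.678. I'll lift it and check.

```bash
python3 -m inch '[[-0.2,[0,0,0],0],[-0.2,[0,0,0],0],[-0.2,[0,0,-3],0],[-0.2,[0,0,-7],0],[-0.2,[0,0,-11],0],[-0.2,[0,0,-11],0],[-0.2,[0,0,-11],0]]' 40
python3 - <<'E'
from h import *
print(to_tool(P["seat"],.14).round(2),to_tool(P["seat"],.085).round(2))
E
```

```text
time: 3.8
eef_pos: [0.4437, -0.0773, 0.1419]
tcp_rot: [0.225, 0.974, -0.0, 0.002]
contact_force: [-0.7, -0.0, -1.7]
opening: 0.674
[-18.24 -13.55   0.26] [-18.22 -13.56   5.76]
```

```bash
python3 -m inch '[[-0.2,[-4,-3,-1],0],[-0.2,[-8,-6,-1],0],[-0.2,[-12,-9,-1],0],[-0.2,[-16,-12,-1],0],[-0.2,[-18.4,-13.6,-1],0],[-0.2,[-18.4,-13.6,-1],0],[-0.2,[-18.4,-13.6,-1],0],[-0.2,[-18.4,-13.6,-1],0],[-0.2,[-18.4,-13.6,-1],0]]' 40
python3 - <<'E'
from h import *
print(to_tool(P["seat"],.085).round(2))
im=cams.read_camera("side");crop(im,250,170,130,140,4,"pics/g2.png")
E
```

```text
time: 4.7
eef_pos: [0.548, -0.2784, 0.1495]
tcp_rot: [0.224, 0.974, 0.0, -0.001]
contact_force: [-0.5, -0.3, -1.3]
opening: 0.67
[-0.06 -0.06  6.45]
```

View pics/g2.png

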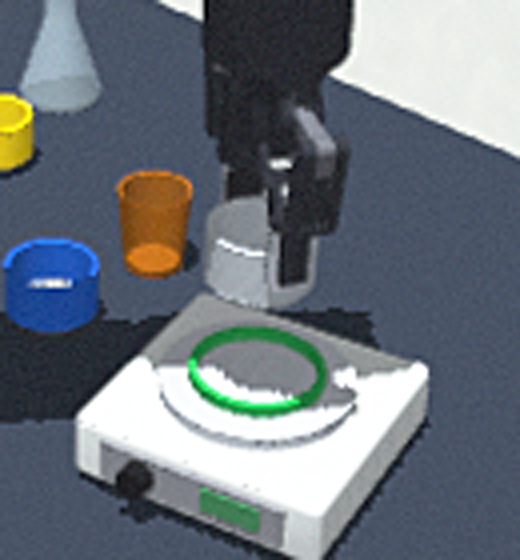

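The pan hangs level above the green collar, at (258,250) in the crop, with the collar at (258,370). Lowering it now.

```bash
python3 -m inch '[[-0.2,[-0.15,-0.05,3],0],[-0.2,[-0.15,-0.05,5],0],[-0.2,[-0.15,-0.05,5.7],0],[-0.2,[-0.15,-0.05,6.1],0],[-0.2,[-0.15,-0.05,6.3],0],[-0.2,[-0.15,-0.05,6.3],0],[-0.2,[-0.15,-0.05,6.3],0]]' 40
python3 - <<'E'
from h import *
print(to_tool(P["seat"],.0878).round(2))
E
```

```text
time: 5.45
eef_pos: [0.5505, -0.2815, 0.0885]
tcp_rot: [0.225, 0.974, -0.0, 0.001]
contact_force: [0.4, -0.4, -1.1]
opening: 0.678
[0.31 0.11 0.07]
```

```bash
python3 -m inch '[[-0.2,[0.1,0,0.1],0],[-0.2,[0.1,0,0.1],0],[0.6,[0.1,0,0.1],0],[1,[0.1,0,0.1],0],[1,[0.1,0,0.1],0],[1,[0.1,0,0.1],0],[1,[0.1,0,-4],0],[1,[0.1,0,-8],0],[1,[0.1,0,-8],0],[1,[0.1,0,-8],0]]' 40
python3 - <<'E'
from h import *
for i in range(4):print(status.get_state()["eef_pos"].round(4),end="");im=cams.read_camera("side")
crop(im,250,170,130,140,4,"pics/g3.png")
print(to_tool(P["blue"],.15).round(2),to_tool(P["blue"],.03).round(2))
E
```

```text
time: 6.45
eef_pos: [0.5496, -0.281, 0.1688]
tcp_rot: [0.225, 0.974, -0.001, 0.001]
contact_force: [-0.1, -0.4, 0.5]
opening: 1.001
[ 0.5496 -0.281   0.1688][ 0.5487 -0.2804  0.167 ][ 0.5483 -0.2801  0.1659][ 0.548  -0.2799  0.1653][ 7.24 16.57  1.56] [ 7.19 16.56 13.56]
```

View pics/g3.png

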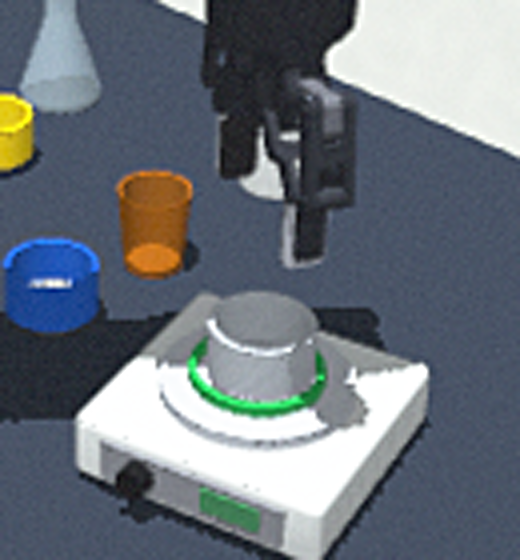

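The pan sits upright inside the collar, at (263,345) in the crop. The readings show the arm needs about 0.5 s to settle, so I'll add settle rows. Next is blue.

```bash
python3 -m inch '[[1,[2,4.5,0.5],0],[1,[4,9,1],0],[1,[6,13.5,1.5],0],[1,[7.2,16.6,1.5],0],[1,[7.2,16.6,1.5],0],[1,[7.2,16.6,1.5],0],[1,[7.2,16.6,1.5],0],[1,[7.2,16.6,1.5],0],[1,[7.2,16.6,1.5],0],[1,[7.2,16.6,1.5],0],[1,[7.2,16.6,1.5],0],[1,[7.2,16.6,1.5],0]]' 40
python3 - <<'E'
from h import *
print(to_tool(P["blue"],.03).round(2))
im=cams.read_camera("top");crop(im,340,180,80,70,8,"pics/t_pan.png")
E
```

```text
time: 7.85
eef_pos: [0.5571, -0.1001, 0.1523]
tcp_rot: [0.225, 0.974, -0.0, 0.0]
contact_force: [-0.1, 0.2, 0.4]
opening: 1.0
[ 0.17  0.02 12.23]
```

View pics/t_pan.png

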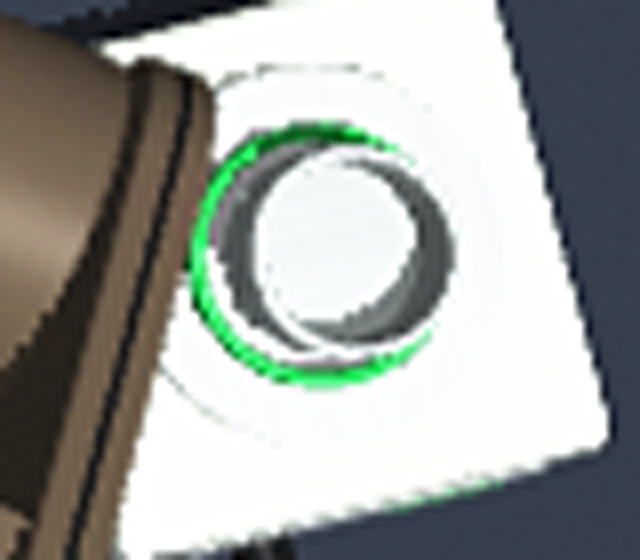

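The pan's rim spans about x 250–456 and y 142–355 in the crop, inside the green collar. I'll turn that into a position.

```bash
python3 - <<'E'
from h import *
for u,v in((349,248),(352,248),(349,252)):
    print(ray("top",((u+.5)/8-.5+340,(v+.5)/8-.5+180),.093)[:2].round(4))
print(proj("top",[[*P["seat"],.093]]))
im=cams.read_camera("top")
big=cv2.resize(im[180:250,340:420],None,fx=8,fy=8,interpolation=cv2.INTER_CUBIC)
g=cv2.cvtColor(big,cv2.COLOR_BGR2GRAY)
def score(xy,r):
    p=(ring("top",xy,.093,r,180)-[340,180]+.5)*8-.5
    p=p.round().astype(int);return g[p[:,1],p[:,0]].astype(float)
# best outer edge: gradient across rim bright ring (r 26.5..30)
best=[]
for x in np.arange(.538,.560,.001):
  for y in np.arange(-.292,-.270,.001):
    best.append((score((x,y),.0283).mean()-score((x,y),.0255).mean(),x,y))
print(sorted(best)[-5:])
E
```

```text
[ 0.5499 -0.2791]
[ 0.5499 -0.2799]
[ 0.5487 -0.2791]
[[383.18748485 211.30166679]]
[(np.float64(58.21666666666667), np.float64(0.55), np.float64(-0.282)), (np.float64(59.82222222222222), np.float64(0.548), np.float64(-0.28099999999999997)), (np.float64(60.111111111111114), np.float64(0.548), np.float64(-0.282)), (np.float64(71.92222222222222), np.float64(0.549), np.float64(-0.282)), (np.float64(74.2222222222222), np.float64(0.549), np.float64(-0.28099999999999997))]
```

The column centre is about (0.549, -0.280), within 2 mm of the seat. Now I'll grip blue.

```bash
python3 -m inch '[[1,[0.15,0,5],0],[1,[0.15,0,9],0],[1,[0.15,0,12.1],0],[1,[0.15,0,12.1],0],[1,[0.15,0,12.1],0],[1,[0.15,0,12.1],0],[1,[0.15,0,12.1],0],[-0.2,[0.15,0,12.1],0],[-0.2,[0.15,0,12.1],0],[-0.2,[0.15,0,12.1],0],[-0.2,[0.15,0,12.1],0],[-0.2,[0.15,0,12.1],0],[-0.2,[0.15,0,12.1],0]]' 40
python3 - <<'E'
from h import *
print(to_tool(P["blue"],.03).round(2),to_tool((.549,-.28),.2).round(2))
E
```

```text
time: 9.25
eef_pos: [0.5567, -0.0995, 0.0329]
tcp_rot: [0.225, 0.974, -0.0, 0.001]
contact_force: [-0.6, 0.0, 6.4]
opening: 0.681
[ 0.12 -0.02  0.29] [ -7.25 -16.56 -16.7 ]
```

```bash
python3 -m inch '[[-0.2,[0,0,-3],0],[-0.2,[0,0,-7],0],[-0.2,[0,0,-11],0],[-0.2,[0,0,-13],0],[-0.2,[-1.9,-4.1,-13],0],[-0.2,[-3.8,-8.3,-13],0],[-0.2,[-5.7,-12.4,-13],0],[-0.2,[-7.4,-16.5,-13],0],[-0.2,[-7.4,-16.5,-13],0],[-0.2,[-7.4,-16.5,-13],0],[-0.2,[-7.4,-16.5,-13],0],[-0.2,[-7.4,-16.5,-13],0],[-0.2,[-7.4,-16.5,-13],0],[-0.2,[-7.4,-16.5,-13],0],[-0.2,[-7.4,-16.5,-13],0]]' 40
python3 - <<'E'
from h import *
print(to_tool((.549,-.28),.118).round(2))
E
```

```text
time: 10.75
eef_pos: [0.5501, -0.2794, 0.1615]
tcp_rot: [0.225, 0.974, -0.0, 0.0]
contact_force: [-0.2, 0.2, -1.3]
opening: 0.685
[ 0.07 -0.1   4.35]
```

```bash
python3 -m inch '[[-0.2,[-0.05,-0.1,2],0],[-0.2,[-0.05,-0.1,3],0],[-0.2,[-0.05,-0.1,3.6],0],[-0.2,[-0.05,-0.1,4.0],0],[-0.2,[-0.05,-0.1,4.3],0],[-0.2,[-0.05,-0.1,4.5],0],[-0.2,[-0.05,-0.1,4.5],0],[-0.2,[-0.05,-0.1,4.5],0],[-0.2,[-0.05,-0.1,4.5],0],[-0.2,[-0.05,-0.1,4.5],0]]' 40
python3 - <<'E'
from h import *
print(to_tool((.549,-.28),.118).round(2))
im=cams.read_camera("side");crop(im,250,170,130,140,4,"pics/g4.png")
E
```

```text
time: 11.75
eef_pos: [0.5505, -0.2814, 0.1179]
tcp_rot: [0.225, 0.974, -0.0, 0.001]
contact_force: [-1.8, 1.3, 5.6]
opening: 0.679
[ 0.2   0.06 -0.01]
```

View pics/g4.png

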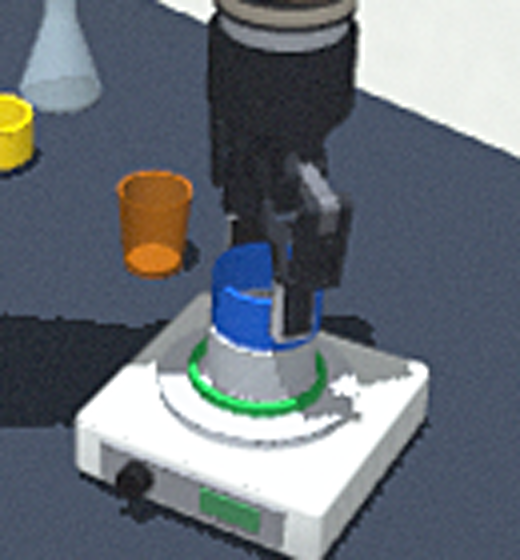

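Blue sits flush on the pan, with the seam at about (262,348) in the crop. Its height matches the nested value and 5.6 N of contact shows. Releasing, then on to yellow.

```bash
python3 -m inch '[[0.6,[0,0,0],0],[1,[0,0,0],0],[1,[0,0,0],0],[1,[0,0,0],0],[1,[0,0,-4],0],[1,[0,0,-8],0],[1,[0,0,-8],0],[1,[0,0,-8],0],[1,[0,0,-8],0],[1,[0,0,-8],0],[1,[0,0,-8],0]]' 40
python3 - <<'E'
from h import *
print(to_tool(P["yel"],.15).round(2))
im=cams.read_camera("side");np.save("s.npy",im)
E
```

```text
time: 12.9
eef_pos: [0.5493, -0.2806, 0.1946]
tcp_rot: [0.225, 0.974, 0.001, -0.001]
contact_force: [-0.3, 1.0, 0.0]
opening: 1.004
[ 5.96 37.    4.5 ]
```

```bash
python3 -m inch '[[1,[0.8,4.9,0],0],[1,[1.6,9.8,0],0],[1,[2.4,14.7,1],0],[1,[3.2,19.6,2],0],[1,[4,24.5,3],0],[1,[4.8,29.4,4],0],[1,[5.6,34.3,4.5],0],[1,[6,37,4.5],0],[1,[6,37,4.5],0],[1,[6,37,4.5],0],[1,[6,37,4.5],0],[1,[6,37,4.5],0],[1,[6,37,4.5],0],[1,[6,37,4.5],0],[1,[6,37,4.5],0]]' 40
python3 - <<'E'
from h import *
print(to_tool(P["yel"],.03).round(2))
# blue top ring on column, top camera
im=cams.read_camera("top");hsv=cv2.cvtColor(im,cv2.COLOR_BGR2HSV)
m=cv2.inRange(hsv,(100,120,60),(130,255,255));m[:,:350]=0;m[:180]=0;m[250:]=0
c=max(cv2.findContours(m,0,cv2.CHAIN_APPROX_NONE)[0],key=len)
e=cv2.minEnclosingCircle(c);el=cv2.fitEllipse(c);print(e,el,ray("top",e[0],.125)[:2],ray("top",el[0],.125)[:2])
E
```

```text
time: 14.45
eef_pos: [0.6582, 0.0773, 0.1514]
tcp_rot: [0.225, 0.974, 0.0, 0.0]
contact_force: [0.5, 0.3, -0.2]
opening: 1.001
[ 0.08  0.07 12.14]
((387.03607177734375, 210.34536743164062), 15.403848648071289) ((387.0460205078125, 210.1677703857422), (26.593273162841797, 30.167448043823242), 92.29724884033203) [ 0.549769   -0.27819925] [ 0.55015402 -0.27821743]
```

```bash
python3 -m inch '[[1,[0.1,0.05,5],0],[1,[0.1,0.05,9],0],[1,[0.1,0.05,12.1],0],[1,[0.1,0.05,12.1],0],[1,[0.1,0.05,12.1],0],[1,[0.1,0.05,12.1],0],[1,[0.1,0.05,12.1],0],[-0.2,[0.1,0.05,12.1],0],[-0.2,[0.1,0.05,12.1],0],[-0.2,[0.1,0.05,12.1],0],[-0.2,[0.1,0.05,12.1],0],[-0.2,[0.1,0.05,12.1],0],[-0.2,[0.1,0.05,12.1],0]]' 40
python3 - <<'E'
from h import *
print(to_tool(P["yel"],.03).round(2),to_tool((.5495,-.2805),.2).round(2))
E
```

```text
time: 15.8
eef_pos: [0.6587, 0.0787, 0.0323]
tcp_rot: [0.225, 0.974, 0.0, 0.001]
contact_force: [-0.7, -1.2, 5.1]
opening: 0.698
[ 0.06 -0.08  0.22] [ -5.97 -37.05 -16.8 ]
```

```bash
python3 -m inch '[[-0.2,[0,0,-3],0],[-0.2,[0,0,-7],0],[-0.2,[0,0,-11],0],[-0.2,[0,0,-15],0],[-0.2,[-0.8,-4.8,-16],0],[-0.2,[-1.6,-9.6,-16],0],[-0.2,[-2.4,-14.4,-16],0],[-0.2,[-3.2,-19.2,-16],0],[-0.2,[-4,-24,-16],0],[-0.2,[-4.8,-28.8,-16],0],[-0.2,[-5.6,-33.6,-16],0],[-0.2,[-6,-37,-16],0],[-0.2,[-6,-37,-16],0],[-0.2,[-6,-37,-16],0],[-0.2,[-6,-37,-16],0],[-0.2,[-6,-37,-16],0],[-0.2,[-6,-37,-16],0],[-0.2,[-6,-37,-16],0]]' 40
python3 - <<'E'
from h import *
print(to_tool((.5495,-.2805),.1495).round(2))
E
```

```text
time: 17.6
eef_pos: [0.5496, -0.2792, 0.1904]
tcp_rot: [0.224, 0.975, 0.0, 0.0]
contact_force: [0.8, -1.1, -1.5]
opening: 0.693
[-0.05 -0.12  4.09]
```

```bash
python3 -m inch '[[-0.2,[-0.1,-0.1,2],0],[-0.2,[-0.1,-0.1,2.9],0],[-0.2,[-0.1,-0.1,3.4],0],[-0.2,[-0.1,-0.1,3.8],0],[-0.2,[-0.1,-0.1,4.1],0],[-0.2,[-0.1,-0.1,4.3],0],[-0.2,[-0.1,-0.1,4.3],0],[-0.2,[-0.1,-0.1,4.3],0],[-0.2,[-0.1,-0.1,4.3],0],[-0.2,[-0.1,-0.1,4.3],0]]' 40
python3 - <<'E'
from h import *
print(to_tool((.5495,-.2805),.1495).round(2))
im=cams.read_camera("side");crop(im,250,150,130,150,4,"pics/g5.png")
E
```

```text
time: 18.6
eef_pos: [0.5506, -0.2819, 0.1492]
tcp_rot: [0.225, 0.974, -0.0, 0.001]
contact_force: [-0.6, 1.2, 5.9]
opening: 0.693
[ 0.16  0.08 -0.03]
```

View pics/g5.png

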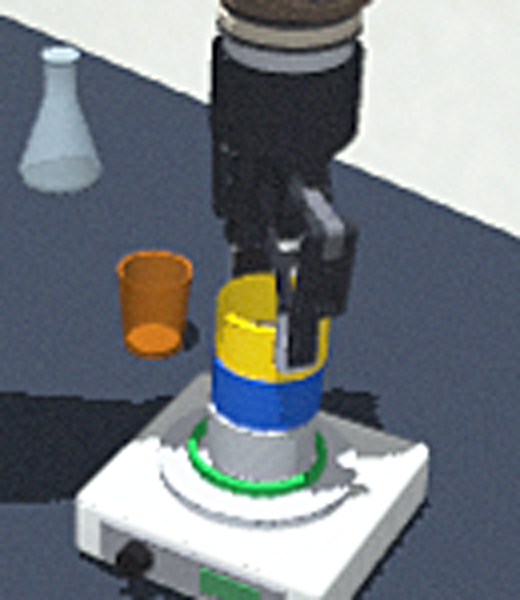

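Yellow sits flush on blue, with the seam at about (270,372) in the crop. The height is right, so I'm releasing it.

```bash
python3 -m inch '[[0.6,[0,0,0],0],[1,[0,0,0],0],[1,[0,0,0],0],[1,[0,0,0],0],[1,[0,0,-4],0],[1,[0,0,-8],0],[1,[0,0,-8],0],[1,[0,0,-8],0],[1,[0,0,-8],0],[1,[0,0,-8],0],[1,[0,0,-8],0]]' 40
python3 - <<'E'
from h import *
print(to_tool(P["red"],.15).round(2))
E
```

```text
time: 19.75
eef_pos: [0.5491, -0.2811, 0.2255]
tcp_rot: [0.225, 0.974, 0.001, -0.001]
contact_force: [-0.2, -0.4, -0.2]
opening: 1.002
[25.68 24.85  7.64]
```

```bash
python3 -m inch '[[1,[3.3,3.2,0],0],[1,[6.6,6.4,0],0],[1,[9.9,9.6,2],0],[1,[13.2,12.8,4],0],[1,[16.5,16,6],0],[1,[19.8,19.1,7],0],[1,[23,22.2,7.6],0],[1,[25.7,24.9,7.6],0],[1,[25.7,24.9,7.6],0],[1,[25.7,24.9,7.6],0],[1,[25.7,24.9,7.6],0],[1,[25.7,24.9,7.6],0],[1,[25.7,24.9,7.6],0],[1,[25.7,24.9,7.6],0],[1,[25.7,24.9,7.6],0]]' 40
python3 - <<'E'
from h import *
print(to_tool(P["red"],.03).round(2))
im=cams.read_camera("top");hsv=cv2.cvtColor(im,cv2.COLOR_BGR2HSV)
m=cv2.inRange(hsv,(20,120,80),(35,255,255));m[:,:350]=0;m[:180]=0;m[250:]=0
c=max(cv2.findContours(m,0,cv2.CHAIN_APPROX_NONE)[0],key=len)
x,y,w,h=cv2.boundingRect(c);r=448.7*.03/(1.0987-.157)
print((x,y,w,h),r,ray("top",(x+w-.5-r,y+h/2-.5),.157)[:2])
E
```

```text
time: 21.25
eef_pos: [0.428, 0.0545, 0.1513]
tcp_rot: [0.225, 0.974, -0.0, -0.0]
contact_force: [-0.4, 0.2, 0.2]
opening: 0.999
[ 0.11 -0.   12.13]
(376, 196, 32, 28) 14.294361261548262 [ 0.55108907 -0.28161333]
```

```bash
python3 -m inch '[[1,[0.1,0,5],0],[1,[0.1,0,9],0],[1,[0.1,0,12.1],0],[1,[0.1,0,12.1],0],[1,[0.1,0,12.1],0],[1,[0.1,0,12.1],0],[1,[0.1,0,12.1],0],[-0.2,[0.1,0,12.1],0],[-0.2,[0.1,0,12.1],0],[-0.2,[0.1,0,12.1],0],[-0.2,[0.1,0,12.1],0],[-0.2,[0.1,0,12.1],0],[-0.2,[0.1,0,12.1],0]]' 40
python3 - <<'E'
from h import *
print(to_tool(P["red"],.03).round(2),to_tool((.55,-.281),.2).round(2))
E
```

```text
time: 22.6
eef_pos: [0.4279, 0.0553, 0.0316]
tcp_rot: [0.225, 0.974, 0.0, 0.001]
contact_force: [-0.7, -0.6, 5.8]
opening: 0.676
[ 0.06 -0.07  0.16] [-25.74 -24.88 -16.82]
```

```bash
python3 -m inch '[[-0.2,[0,0,-3],0],[-0.2,[0,0,-7],0],[-0.2,[0,0,-11],0],[-0.2,[0,0,-15],0],[-0.2,[0,0,-19.3],0],[-0.2,[-3.3,-3.2,-19.3],0],[-0.2,[-6.6,-6.4,-19.3],0],[-0.2,[-9.9,-9.6,-19.3],0],[-0.2,[-13.2,-12.8,-19.3],0],[-0.2,[-16.5,-16,-19.3],0],[-0.2,[-19.8,-19.1,-19.3],0],[-0.2,[-23,-22.2,-19.3],0],[-0.2,[-25.8,-24.9,-19.3],0],[-0.2,[-25.8,-24.9,-19.3],0],[-0.2,[-25.8,-24.9,-19.3],0],[-0.2,[-25.8,-24.9,-19.3],0],[-0.2,[-25.8,-24.9,-19.3],0],[-0.2,[-25.8,-24.9,-19.3],0],[-0.2,[-25.8,-24.9,-19.3],0],[-0.2,[-25.8,-24.9,-19.3],0]]' 40
python3 - <<'E'
from h import *
print(to_tool((.55,-.281),.181).round(2))
E
```

```text
time: 24.6
eef_pos: [0.5497, -0.281, 0.2236]
tcp_rot: [0.225, 0.974, -0.0, 0.0]
contact_force: [0.6, 0.0, -1.0]
opening: 0.677
[-0.02  0.01  4.26]
```

```bash
python3 -m inch '[[-0.2,[-0.1,0,2],0],[-0.2,[-0.1,0,3],0],[-0.2,[-0.1,0,3.5],0],[-0.2,[-0.1,0,3.9],0],[-0.2,[-0.1,0,4.2],0],[-0.2,[-0.1,0,4.4],0],[-0.2,[-0.1,0,4.4],0],[-0.2,[-0.1,0,4.4],0],[-0.2,[-0.1,0,4.4],0],[-0.2,[-0.1,0,4.4],0]]' 40
python3 - <<'E'
from h import *
print(to_tool((.55,-.281),.181).round(2))
im=cams.read_camera("side");crop(im,250,130,130,150,4,"pics/g6.png")
E
```

```text
time: 25.6
eef_pos: [0.5512, -0.2823, 0.1806]
tcp_rot: [0.225, 0.974, -0.0, 0.001]
contact_force: [-0.7, 0.4, 5.1]
opening: 0.675
[ 0.16  0.07 -0.04]
```

View pics/g6.png

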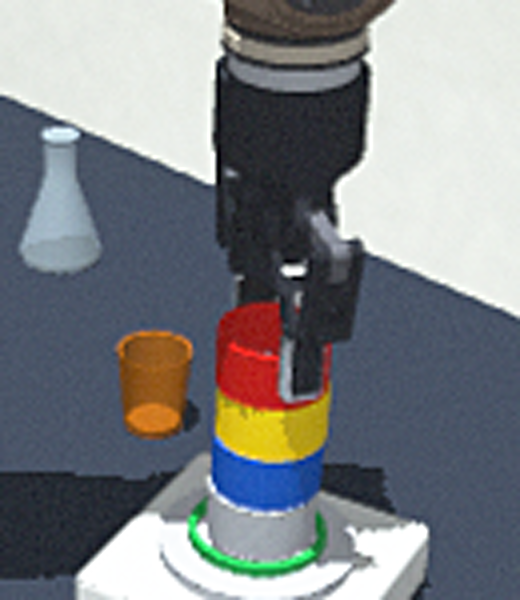

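Red sits flush on yellow, with the seam at about (270,400) in the crop. I'll release it and go for the lid.

```bash
python3 -m inch '[[0.6,[0,0,0],0],[1,[0,0,0],0],[1,[0,0,0],0],[1,[0,0,0],0],[1,[0,0,-4],0],[1,[0,0,-6],0],[1,[0,0,-6],0],[1,[0,0,-6],0],[1,[0,0,-6],0],[1,[0,0,-6],0],[1,[0,0,-6],0]]' 40
python3 - <<'E'
from h import *
print(to_tool(P["lid"],.15).round(2))
im=np.load("top0.npy")
# knob top centre as a check of the lid position
g=cv2.cvtColor(im,cv2.COLOR_BGR2GRAY);m=(g<110).astype(np.uint8);mm=np.zeros_like(m);mm[198:220,220:240]=m[198:220,220:240]
n,l,st,ce=cv2.connectedComponentsWithStats(mm);print([(st[i].tolist(),ce[i]) for i in range(1,n)],proj("top",[[*P["lid"],.046]]),)
E
```

```text
time: 26.75
eef_pos: [0.5501, -0.2816, 0.2378]
tcp_rot: [0.225, 0.974, 0.0, -0.001]
contact_force: [-0.2, 0.2, -0.2]
opening: 0.998
[15.69 31.28  8.83]
[([220, 198, 3, 3, 6], array([220.66666667, 198.66666667])), ([237, 198, 3, 2, 4], array([238.25, 198.25])), ([226, 205, 8, 7, 44], array([229.36363636, 207.95454545])), ([220, 217, 3, 3, 6], array([220.66666667, 218.33333333])), ([238, 218, 2, 2, 3], array([238.66666667, 218.66666667]))] [[229.07013573 208.40344524]]
```

The knob agrees with the lid position.

```bash
python3 -m inch '[[1,[2.2,4.4,0],0],[1,[4.4,8.8,0],0],[1,[6.6,13.2,2],0],[1,[8.8,17.6,4],0],[1,[11,22,6],0],[1,[13.2,26.4,8],0],[1,[15.7,31.3,8.8],0],[1,[15.7,31.3,8.8],0],[1,[15.7,31.3,8.8],0],[1,[15.7,31.3,8.8],0],[1,[15.7,31.3,8.8],0],[1,[15.7,31.3,8.8],0],[1,[15.7,31.3,8.8],0],[1,[15.7,31.3,8.8],0]]' 40
python3 - <<'E'
from h import *
print(to_tool(P["lid"],.038).round(2))
im=cams.read_camera("top");hsv=cv2.cvtColor(im,cv2.COLOR_BGR2HSV)
m=cv2.inRange(hsv,(0,120,60),(8,255,255));m[:,:350]=0;m[:180]=0;m[250:]=0
c=max(cv2.findContours(m,0,cv2.CHAIN_APPROX_NONE)[0],key=len)
x,y,w,h=cv2.boundingRect(c);r=448.7*.03/(1.0987-.189)
print((x,y,w,h),r,ray("top",(x+w-.5-r,y+h/2-.5),.189)[:2])
E
```

```text
time: 28.15
eef_pos: [0.5469, 0.0675, 0.1515]
tcp_rot: [0.226, 0.974, 0.0, 0.0]
contact_force: [-0.2, 1.0, -0.2]
opening: 0.998
[ 0.12  0.05 11.35]
(380, 196, 34, 29) 14.797185885456743 [ 0.54950606 -0.28281284]
```

```bash
python3 -m inch '[[1,[0.1,0.05,5],0],[1,[0.1,0.05,9],0],[1,[0.1,0.05,9.5],0],[1,[0.1,0.05,9.5],0],[-0.3,[0.1,0.05,9.5],0],[-0.3,[0.1,0.05,9.5],0],[-0.3,[0.1,0.05,9.5],0],[-0.3,[0.1,0.05,9.5],0],[-0.3,[0.1,0.05,10.2],0],[-0.3,[0.1,0.05,10.7],0],[-0.3,[0.1,0.05,11],0],[-0.3,[0.1,0.05,11.2],0],[-0.3,[0.1,0.05,11.2],0],[-0.3,[0.1,0.05,11.2],0],[-0.3,[0.1,0.05,11.2],0]]' 40
python3 - <<'E'
from h import *
print(to_tool(P["lid"],.038).round(2))
im=cams.read_camera("side");crop(im,170,160,100,90,6,"pics/g7.png")
E
```

```text
time: 29.7
eef_pos: [0.5462, 0.0691, 0.0395]
tcp_rot: [0.225, 0.974, 0.0, 0.0]
contact_force: [0.2, 0.4, 0.0]
opening: 0.353
[-0.02 -0.07  0.15]
```

View pics/g7.png

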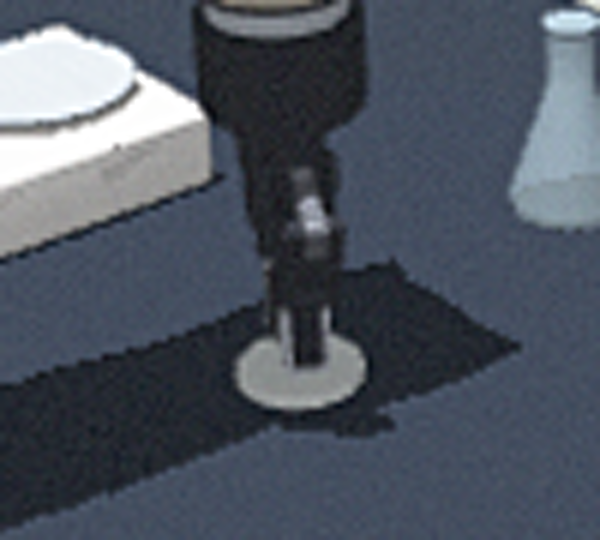

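The fingers straddle the knob just above the disc, with tips at about (308,365) in the crop and no contact force. I'll close them.

```bash
python3 -m inch '[[-1,[0,0,0],0],[-1,[0,0,0],0],[-1,[0,0,0],0],[-1,[0,0,0],0],[-1,[0,0,0],0],[-1,[0,0,0],0]]' 40
python3 - <<'E'
from h import *
print(to_tool(P["lid"],.038).round(2),to_tool((.55,-.2815),.2).round(2))
E
```

```text
time: 30.35
eef_pos: [0.5463, 0.0691, 0.0397]
tcp_rot: [0.225, 0.974, 0.0, 0.0]
contact_force: [-0.1, -0.1, 2.7]
opening: 0.196
[-0.01 -0.07  0.17] [-15.71 -31.35 -16.03]
```

```bash
python3 -m inch '[[-1,[0,0,-3],0],[-1,[0,0,-7],0],[-1,[0,0,-11],0],[-1,[0,0,-15],0],[-1,[0,0,-19],0],[-1,[0,0,-23],0],[-1,[-2.2,-4.4,-23],0],[-1,[-4.4,-8.8,-23],0],[-1,[-6.6,-13.2,-23],0],[-1,[-8.8,-17.6,-23],0],[-1,[-11,-22,-23],0],[-1,[-13.2,-26.4,-23],0],[-1,[-15.7,-31.3,-23],0],[-1,[-15.7,-31.3,-23],0],[-1,[-15.7,-31.3,-23],0],[-1,[-15.7,-31.3,-23],0],[-1,[-15.7,-31.3,-23],0],[-1,[-15.7,-31.3,-23],0],[-1,[-15.7,-31.3,-23],0],[-1,[-15.7,-31.3,-23],0]]' 40
python3 - <<'E'
from h import *
print(to_tool((.55,-.2815),.2207).round(2))
E
```

```text
time: 32.35
eef_pos: [0.5501, -0.2804, 0.2695]
tcp_rot: [0.224, 0.974, -0.0, 0.0]
contact_force: [-0.2, 0.0, -1.2]
opening: 0.194
[-0.04 -0.11  4.88]
```

```bash
python3 -m inch '[[-1,[-0.05,-0.1,2.5],0],[-1,[-0.05,-0.1,3.5],0],[-1,[-0.05,-0.1,4.1],0],[-1,[-0.05,-0.1,4.5],0],[-1,[-0.05,-0.1,4.8],0],[-1,[-0.05,-0.1,5],0],[-1,[-0.05,-0.1,5],0],[-1,[-0.05,-0.1,5],0],[-1,[-0.05,-0.1,5],0],[-1,[-0.05,-0.1,5],0]]' 40
python3 - <<'E'
from h import *
print(to_tool((.55,-.2815),.2207).round(2))
im=cams.read_camera("side");crop(im,250,110,130,150,4,"pics/g8.png")
E
```

```text
time: 33.35
eef_pos: [0.5505, -0.2825, 0.2206]
tcp_rot: [0.225, 0.974, -0.0, 0.001]
contact_force: [0.5, -0.3, 5.0]
opening: 0.191
[ 0.09  0.07 -0.01]
```

View pics/g8.png

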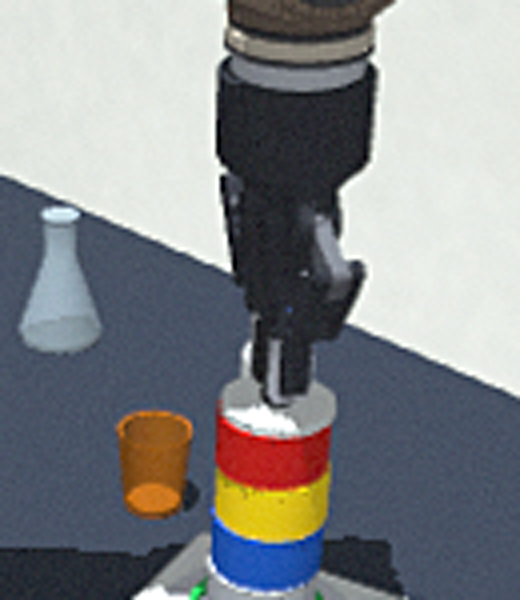

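The lid lies flat on red, rim at (276,405) in the crop, with the height matching and 5 N of contact. I'll release it, retreat and check.

```bash
python3 -m inch '[[-0.5,[0,0,0],0],[0,[0,0,0],0],[0,[0,0,0],0],[0,[0,0,0],0],[0,[0,0,-4],0],[0,[0,0,-8],0],[0,[0,0,-12],0],[0,[4,4,-12],0],[0,[8,8,-12],0],[0,[12,12,-12],0],[0,[12,12,-12],0],[0,[12,12,-12],0],[0,[12,12,-12],0],[0,[12,12,-12],0]]' 40
python3 - <<'E'
from h import *
im=cams.read_camera("side");a=cv2.resize(im[140:300,230:380],None,fx=3.7,fy=3.7,interpolation=cv2.INTER_CUBIC)
cv2.imwrite("pics/fin.png",a)
E
```

```text
time: 34.8
eef_pos: [0.4951, -0.1229, 0.3391]
tcp_rot: [0.226, 0.974, -0.0, -0.0]
contact_force: [-0.8, 0.1, 0.0]
opening: 0.5
```

View pics/fin.png

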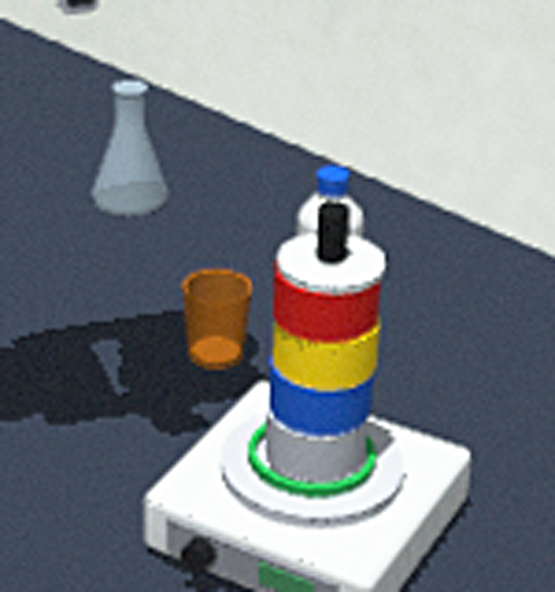

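```bash
python3 - <<'E'
from h import *
for z in(.06,.109,.141,.173,.195):print(z,((proj("side",[[.549,-.281,z]])-[230,140])*3.7).round(1))
E
```

```text
0.06 [[316.6 453.4]]
0.109 [[320.7 385.7]]
0.141 [[323.5 339.7]]
0.173 [[326.4 292.2]]
0.195 [[328.4 258.6]]
```

The column follows the projected vertical line to within about 1 mm. The robot is clear, so I'm handing in.

```bash
python3 -c "
from plant import ctrl
print(ctrl.sign_off())"
```

```text
the job is handed in; nothing more can be done
None
```

I built the column on the shaker in order (pan, blue, yellow, red, lid) and handed it in at about 35 s of the 128 s allowed. Sign-off gives no verdict, so the result rests on my own checks:

- **Nesting:** blue, yellow, red and the lid each came down within 0.5 mm of their nested height, by the arm's readings. Each stopped with about 5–6 N of upward contact.
- **Pan in seat:** it sits about 2 mm from the seat centre by the top camera, inside the 7 mm limit. I saw no rise in contact force as it went down, so I confirmed it was seated from the pictures.
- **Final picture:** the column stands closed and upright, within about 1 mm of a projected vertical line. The beaker, flask and bottle stand upright and look untouched, but I did not measure their positions again. The gripper is well clear.
- **Disagreements:** the column centre readings from the top camera varied by 2–3 mm between pieces, consistent with calibration and rim-fitting error. The arm readings lagged for about half a second after each move, so I waited for it to settle. No check failed.

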